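# Turn a rear-view mirror out of its foam for inspection

## Robot

A 6-joint arm with a two-finger parallel gripper is mounted at the origin on the work surface. World frame = base frame: x ahead of the robot, y to its left, z up, the work surface at z = 0. Lengths are in m, angles in rad, forces in N, time in s.
With the tool pointing down it reaches from about 0.375 to 0.925 m from the base axis. Payload 5.7 kg.
Tool frame: the origin (TCP) lies between the finger pads; the fingertips stand bot.tcp_to_tips ahead of it and the grasp point (between the pads) lies 2 mm behind it (bot.tcp_to_tips is the distance from the TCP to the fingertips, in m); z points along the fingers, y is the line along which they close (so a half turn about z gives the same grasp; the last joint's range is limited). The gripper opens to 85 mm and grips with 20 to 120 N. Pads are 22 mm wide; open, the fingers measure 114 mm over their backs; the gripper's body (76 mm by 85 mm) begins 54 mm behind the grasp point. The pads swing forward as they close: fully open they stand 13 mm farther back than shut.
Start: joints at [-1.301, 0.359, 1.51, -0, 1.272, -0.115], TCP at [0.225, -0.556, 0.248] pointing down, gripper open.
Joint ranges: [-2.97, 2.97], [-1.01, 2.36], [0.21, 2.38], [-0.96, 4.11], [0.2, 2.71], [-2.98, 2.98]. Speed limits (rad/s): [2.39, 2.39, 3.14, 3.14, 3.14, 3.14].

## Interface

Orientations are given as a unit quaternion [x, y, z, w].
In Python, from plant import telemetry, viewer, ticket, bot gives the robot as it stands.
- The arm moves only by the tool jog_arm, never from a script. Its argument "plan" is a list of rows, each a list of 7 numbers: the shift along the tool's x, y, z in mm, then the turn, a rotation vector about the tool's x, y, z in degrees, then the opening, from 0 (shut) to 1 (fully open). In form: [[tx, ty, tz, ax, ay, az, grip], ...]. A call has 1 to 10 rows; each row is the pose to reach, as a shift and turn from the pose commanded when the call began, along the tool's axes at that moment; what a row does not reach only later rows make up. A row lasts 1/10 s, in which the tool goes at most 50 mm and 8.59 degrees, less where a joint would pass 70% of its speed; a pose out of reach is approached as far as the arm can. A call with a gripper value outside its range is refused whole. The fingers move at their own pace and stop on an object; "newtons" is the grip in N (left out, the last holds). Time passes only in rows, so rows that repeat a pose let the fingers close. It gives the time, the measured TCP pose, the force, the opening and the grip force at its end, in the units of the state.
- telemetry.sense(): the state, without advancing time (a new reading comes with each control period).
- viewer.camera(name): name is "scene" or "top" or "wrist"; returns the picture (400x640x3 uint8, red, green, blue); there is no depth.
- viewer.camera_params(name): a dict with "vertical_fov" (degrees; the focal length in pixels is half the picture's height over the tangent of half this angle, whatever the lens; pixels are square), "cx", "cy" (the principal point, pixels), "R" (3x3) and "t" (3): a world point X has camera coordinates R X + t. Camera axes: x right, y down, z forward; pixel columns grow to the right and rows downward; lengths in m; the calibration is good to about 2 mm. The wrist camera is an equidistant fisheye: a pixel r from the principal point sees the ray r / f radians off the axis. A picture is of the moment at which its call begins: read the wrist's pose just before it. camera_params takes no time and is no camera call; for the wrist camera it gives the pose at the moment of the call.
- ticket.sign_off(): hands the job in; it is judged then, once.
The state is a dict: "time_s": time; "qpos": joint angles; "dq": joint speeds; "joint_efforts": joint torques, N m; "eef_pos": TCP position; "tool_rot": TCP orientation; "contact_force": force on the tool from outside, world axes, zero at the start; "wrist_torque": the same for the moment, N m; "opening": finger opening in m; "grip_force": force on a finger pad.
Only numpy, scipy, OpenCV 4.12 (cv2) and the standard library are available. Lean on these libraries where they do the work, as an engineer would, in place of code of your own. Each camera call takes 0.05 s, during which the arm holds its last target. There are 200 camera calls.

## Task

Take the teal rear-view mirror out of the foam case, where it lies glass down: lift its end at the finger pockets first, because the orange bar holds the other end down, then draw it out from under the bar. Turn it over and lay it gently on the blue inspection pad, glass up, lengthwise within the white border, and let go; do not let it fall. The yellow rest is there to stand the mirror against while you change your grip; leave the black mirror, the bottle and the carton where they are.

Things in the scene. Friction and masses are not known exactly. Their poses are not given: they have to be found in the camera images.
- teal_center (a point): Centre of the teal mirror (loose, about 200 g): slab 170 x 56 x 16 mm with a flat hump 110 x 44 x 16 mm centred on its back; 32 mm thick in all. x: along its length, from the finger-pocket end to the end under the orange bar; y: width; z: out of the back (up at the start, glass down). In z the slab spans -16 mm (silver glass) to 0, the hump 0 to +16. Centre of mass 3.5 mm to the glass side.
- teal_far (a point): Middle of the teal mirror's slab end that lies under the orange bar: 85 mm along x and -8 mm in z from teal_center, same axes. Stood on this flat end (16 x 56 mm) the mirror stays up only within about 2 degrees towards its hump side.
- case: Fixed foam case, origin on the table under the middle of its two equal cutouts; x from the finger-pocket end to the orange-bar end, z up. Reaches x = -109 to 121 mm, y = +-116. Foam top at 56 mm. Cutouts 174 x 60 mm, 14 mm deep (floor at 42 mm), centred at x = 0, y = +48 and -48: 2 mm play all round. Each holds a mirror, teal or black.
- case_bar (a point): Middle of the underside of the orange bar, 62 mm above the table (4 mm above a mirror's slab), at x = 98 mm in the case; axes as the case. Fixed bar across both cutouts, case x = 75 to 121 mm, 8 mm thick. It overlaps the last 10 mm of a mirror, which cannot come straight up but can be drawn out once tilted 8 to 15 degrees.
- case_pockets (a point): Middle of the finger pockets at foam-top height, 56 mm above the table, at case x = -62.5 mm, y = 0; axes as the case. Three pockets open at the top, floor 12 mm above the table, case x = -95 to -30 mm, y = -108 to -68, -28 to 28 and 68 to 108 mm: beside both edges of each mirror and 8 mm under them.
- rest_face (a point): Fixed yellow leaning rest: plate 70 mm wide, 100 high, 10 thick on a steel base 120 (x) x 90 (y) mm, 10 mm thick. This point: middle of the lower edge of the plate's front face, on the base's top, 10 mm above the table and over the base's middle; z up. The face looks to -x and leans back, towards +x, by 8 degrees; two thin struts behind it.
- black_center (a point): centre of the black mirror, same shape and axes as the teal one, in the other cutout; leave it there
- pad_top (a point): fixed inspection pad: centre of its flat top, 15.5 mm above the table; x along its length, z up. Blue area 200 (x) x 86 (y) mm inside an 8 mm white border; the pad measures 216 x 102 mm and is the same both ways round
- spray_center (a point): centre of a green bottle, 56 mm in diameter, 130 mm tall, standing loose; leave it
- carton_center (a point): centre of a closed cardboard carton 90 (x) x 65 (y) x 55 mm, loose; leave it
Not all that is in view belongs to the job. What is meant by the part that bears teal_center is not red, and is the smaller of those in its own colour. Of the things that look like the part that bears pad_top, the larger one is meant.

How it is judged:
On the way:
1. the teal mirror's end at the finger pockets is lifted (tilted over 5 degrees) while its other end is still down under the orange bar (angle between teal_center's own z axis and vertical between 0.09 and 0.6 rad and x of teal_far in the frame of case above 0.07 m and z of teal_far in the frame of case below 0.062 m), for 0.1 s.
At the end, for the whole second after the job is handed in: the teal mirror lies at rest flat on the pad, glass up (within 0.1 rad), its centre within 18 mm of the pad's centre along and across it and its length along the pad's within 0.17 rad, so that it is inside the white border, released (angle between teal_center's own z axis and vertical above 3.04 rad and x of teal_center in the frame of pad_top between -0.018 and 0.018 m and y of teal_center in the frame of pad_top between -0.018 and 0.018 m and z of teal_center in the frame of pad_top between 0.012 and 0.02 m and angle between the x axis of teal_center and the x axis of pad_top, either way round below 0.17 rad and linear speed of teal below 0.02 m/s and contact force between teal and the fingers below 0.1 N); the robot touches nothing.
It fails at once if the teal mirror falls or is slammed down (moving faster than 0.6 m/s with its centre lower than 65 mm) (linear speed of teal above 0.6 m/s and height (world z) of teal_center below 0.065 m).
It fails at once if the black mirror is moved by more than 15 mm (distance of black_center from where it was at the start of the episode above 0.015 m).
It fails at once if the bottle is moved by more than 25 mm (distance of spray_center from where it was at the start of the episode above 0.025 m).
It fails at once if the carton is moved by more than 25 mm (distance of carton_center from where it was at the start of the episode above 0.025 m).
It also fails if it takes over 61 s, if anything falls off the work surface, if the arm or the gripper's body presses on something with over 40 N, if the wrist force passes 120 N, or if a joint passes its speed limit or range.

## Working session

There is one attempt and no reset: what is moved stays moved. The work goes in short steps, Python scripts to look and compute and a tool call to move; the robot and the scene stay as the last step left them, time stands still between calls to the robot, and variables do not carry over. Pictures are saved under pics/ and viewed, at most 10 in all, crops included, and the job is handed in when it is done.

Besides the shell and the picture viewer there is one more tool, called after ">>>" as name(argument=value, ...) on one line, values as JSON. jog_arm: Moves the arm, as the interface text tells. Its arguments: {"type":"object","properties":{"plan":{"type":"array"},"newtons":{"type":"number"}},"required":["plan"]}

```bash
ls; mkdir -p pics; python3 - <<'E'
from plant import telemetry, viewer, ticket, bot
import cv2,numpy as np
print(telemetry.sense()); print(bot.tcp_to_tips)
for n in("scene","top"):
    p=viewer.camera_params(n); print(n,p)
    cv2.imwrite(f"pics/{n}0.png",viewer.camera(n)[:,:,::-1])
print(viewer.camera_params("wrist"))
E
```

```text
pics
{'time_s': 0.0, 'qpos': array([-1.30111411e+00,  3.59508416e-01,  1.51142543e+00, -1.95033927e-05,
        1.27249269e+00, -1.15084894e-01]), 'dq': array([ 0.00141509, -0.00199683, -0.00117895, -0.00123639, -0.00123321,
        0.00150664]), 'joint_efforts': array([ 1.94466661e-04, -5.27618802e+01, -2.78619361e+01, -4.64442674e-04,
        1.33712258e-02, -9.53881347e-07]), 'eef_pos': array([ 0.22502893, -0.55551069,  0.24745418]), 'tool_rot': array([ 9.81550328e-01,  1.91201761e-01, -8.00985256e-05, -9.13486031e-04]), 'contact_force': array([0.45692409, 0.06625451, 0.32946071]), 'wrist_torque': array([-0.04786257,  0.01332269, -0.00762857]), 'grip_force': 0.0, 'opening': 0.08492357427101893}
0.017
scene {'vertical_fov': 42.9871542699402, 'cx': 319.56948441798716, 'cy': 208.12423242730284, 'R': array([[ 8.56455472e-01,  5.16220253e-01, -8.21193116e-04],
       [ 2.72050103e-01, -4.52706203e-01, -8.49144178e-01],
       [-4.38717182e-01,  7.27030773e-01, -5.28160478e-01]]), 't': array([-0.49064374, -0.0340922 ,  1.90462315])}
top {'vertical_fov': 44.983390316770866, 'cx': 319.4566159068542, 'cy': 201.10694162305725, 'R': array([[ 0.01578818, -0.99979832,  0.01241172],
       [-0.99326443, -0.01710767, -0.11459974],
       [ 0.11478897, -0.0105188 , -0.99333421]]), 't': array([0.04245353, 0.50235053, 1.682094  ])}
{'vertical_fov': 65.70646984690485, 'cx': 319.98209304423585, 'cy': 199.77885396610975, 'R': array([[ 0.37599914, -0.92661942, -0.00104509],
       [-0.88738815, -0.36040431,  0.28749088],
       [-0.26677129, -0.10716892, -0.95778281]]), 't': array([-0.60037435, -0.03846503,  0.37969501])}
```

View pics/scene0.png

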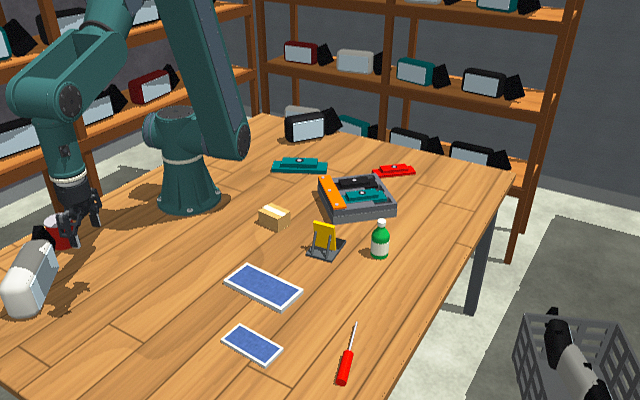

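View pics/top0.png

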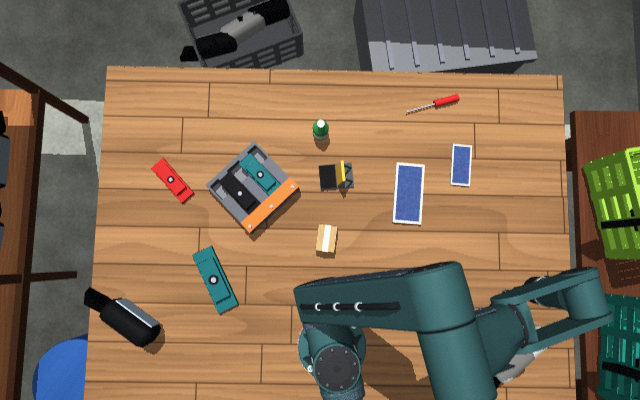

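The large view shows two teal mirrors: the one in the case at top (259,172), and a larger one loose at (215,280). A red one is at (172,180) and the black one in the case at (240,192). The teal one in the case is the smaller, so it is the one meant. There are two blue pads, at (408,193) and (461,165); the larger, at (408,193), is meant. The next crop should confirm both.

```bash
cat > h.py <<'E'
from plant import telemetry, viewer, ticket, bot
import cv2,numpy as np
from scipy.spatial.transform import Rotation as Rn
def ray(n,uv,P=None):
    p=P or viewer.camera_params(n); f=200/np.tan(np.radians(p["vertical_fov"])/2)
    uv=np.atleast_2d(uv).astype(float); d=(uv-[p["cx"],p["cy"]])/f
    if n=="wrist":
        r=np.linalg.norm(d,axis=1)+1e-12; d=d*(np.sin(r)/r)[:,None]; z=np.cos(r)
    else: z=np.ones(len(d))
    return -p["R"].T@p["t"], np.c_[d,z]@p["R"]
def plane(n,uv,z,P=None):
    c,d=ray(n,uv,P); return c+d*((z-c[2])/d[:,2])[:,None]
def blobs(img,lo,hi,amin=60):
    m=cv2.inRange(cv2.cvtColor(img,cv2.COLOR_RGB2HSV),lo,hi)
    cs,_=cv2.findContours(m,cv2.RETR_EXTERNAL,cv2.CHAIN_APPROX_NONE)
    return [c[:,0] for c in cs if cv2.contourArea(c)>amin]
def rect(n,c,z,P=None):
    """min-area rectangle of a contour on plane z: centre mm, sizes mm, long-axis angle deg"""
    (cx,cy),(w,h),a=cv2.minAreaRect((plane(n,c,z,P)[:,:2]*1000).astype(np.float32))
    if w<h: w,h,a=h,w,a+90
    return [round(float(v),1) for v in (cx,cy,w,h,(a+90)%180-90)]
E
python3 - <<'E'
from h import *
I=viewer.camera("top")
for nm,lo,hi,z in(("teal",(80,80,60),(98,255,255),.058),("orange",(5,200,180),(16,255,255),.070),("blue",(105,80,60),(125,255,255),.0155),("yellow",(22,180,120),(32,255,255),.06),("green",(55,120,60),(75,255,255),.1),("dark",(0,0,20),(180,60,75),.01)):
    for c in blobs(I,lo,hi):
        m=c.mean(0)
        if m[0]<100 or m[0]>500 or m[1]<75 or m[1]>320: continue
        print(nm,m.round(),rect("top",c,z))
a=cv2.resize(I[130:320,150:490,::-1],None,fx=2.35,fy=2.35,interpolation=cv2.INTER_CUBIC);cv2.imwrite("pics/crop.png",a)
E
```

```text
teal [215. 279.] [224.3, 404.1, 218.6, 72.1, 26.9]
teal [259. 173.] [591.6, 263.9, 157.0, 56.6, 44.2]
blue [408. 193.] [539.1, -267.4, 195.3, 84.1, -3.9]
blue [461. 164.] [645.7, -458.2, 133.0, 57.2, -4.2]
green [320. 128.] [745.7, 53.6, 48.4, 46.0, -88.9]
dark [345. 306.] [134.6, -44.6, 63.0, 17.2, -89.2]
dark [379. 306.] [138.1, -163.3, 147.0, 23.7, -87.6]
dark [429. 267.] [277.2, -341.6, 165.0, 15.4, -77.4]
dark [275. 210.] [467.3, 209.5, 231.4, 7.0, -45.5]
dark [327. 177.] [592.4, 23.4, 87.4, 58.2, 6.5]
dark [234. 186.] [542.8, 335.6, 169.0, 136.6, 46.3]
```

View pics/crop.png

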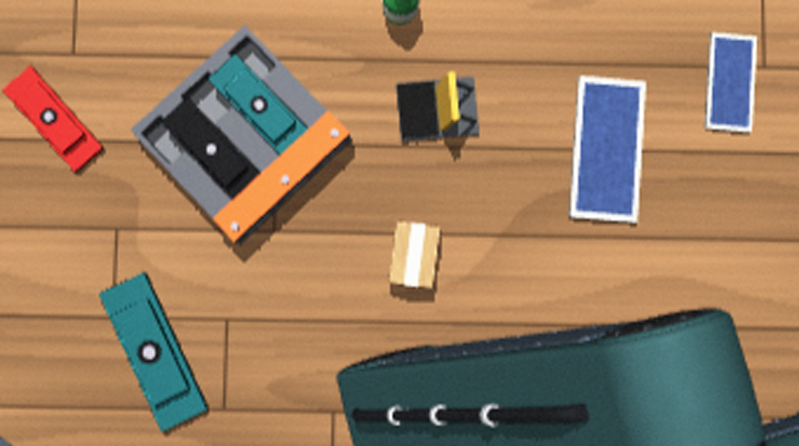

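The crop confirms it. The teal mirror in the case (crop 257,103) is clearly smaller than the loose teal one (crop 150,350), and the larger pad is at crop (608,148). The rest is at crop (450,100), facing left in the picture (world +y). Next I check reach and kinematics.

```bash
python3 - <<'E'
from h import *
print([a for a in dir(bot) if a[0]!='_'],[a for a in dir(telemetry) if a[0]!='_'])
I=viewer.camera("top");hsv=cv2.cvtColor(I,cv2.COLOR_RGB2HSV)
for u,v in((345,172),(272,205),(327,177),(324,240),(336,240),(345,185)): print((u,v),hsv[v,u])
for c in blobs(I,(5,150,150),(14,255,255),30):
    if 200<c[:,0].mean()<320: print("or",c.mean(0),rect("top",c,.070))
for c in blobs(I,(20,150,100),(34,255,255),15):
    if 300<c[:,0].mean()<380: print("ye",c.mean(0),rect("top",c,.06), c.min(0),c.max(0))
for c in blobs(I,(0,0,20),(180,90,90),15):
    if 300<c[:,0].mean()<380 and c[:,1].mean()<210: print("dk",c.mean(0),rect("top",c,.01), plane("top",cv2.boxPoints(cv2.minAreaRect(c.astype(np.float32))),.01).round(3).tolist())
S=viewer.camera("scene")
for c in blobs(S,(20,150,80),(34,255,255),15): 
    if 290<c[:,0].mean()<350: print("scene ye",c.mean(0),cv2.approxPolyDP(c,3,True).reshape(-1,2).tolist())
cv2.imwrite("pics/rest.png",np.vstack([cv2.resize(S[205:270,295:350,::-1],(500,590//2),interpolation=cv2.INTER_CUBIC),cv2.resize(I[150:205,310:365,::-1],(500,300),interpolation=cv2.INTER_CUBIC)]))
E
```

```text
['IKError', 'tcp_to_tips'] ['sense']
(345, 172) [105  22  92]
(272, 205) [  9  54 236]
(327, 177) [150  13  38]
(324, 240) [ 30   2 252]
(336, 240) [ 13 133 111]
(345, 185) [107  21 111]
or [268.83760684 204.72649573] [482.6, 224.5, 232.0, 47.1, -45.4]
ye [340.11320755 172.58490566] [600.1, -19.3, 81.8, 28.0, 0.7] [336 161] [344 184]
dk [347.17857143 169.        ] [619.8, -50.2, 36.8, 24.8, 6.8] [[0.637, -0.036, 0.01], [0.64, -0.06, 0.01], [0.603, -0.065, 0.01], [0.6, -0.04, 0.01]]
dk [334.53174603 179.88888889] [592.3, -5.8, 118.8, 87.5, -89.0] [[0.635, 0.054, 0.01], [0.637, -0.065, 0.01], [0.55, -0.066, 0.01], [0.547, 0.053, 0.01]]
dk [321.19444444 136.36111111] [741.9, 46.7, 44.3, 23.2, -79.2] [[0.749, 0.071, 0.01], [0.757, 0.027, 0.01], [0.735, 0.023, 0.01], [0.726, 0.067, 0.01]]
scene ye [325.38333333 235.925     ] [[314, 220], [315, 245], [326, 248], [330, 233], [329, 249], [334, 250], [334, 225]]
```

View pics/rest.png

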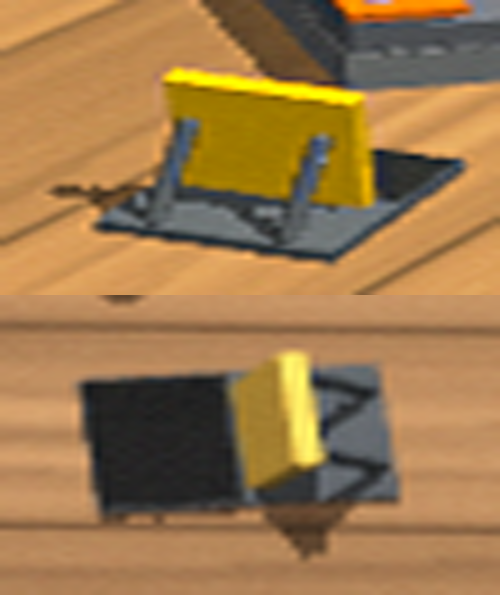

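>>> jog_arm(plan=[[0,0,-30,0,0,0,1],[0,0,-60,0,0,0,1],[0,0,-60,0,8,0,1],[0,0,-60,8,0,8,1],[0,0,-60,8,0,8,1]])

```text
time_s: 0.75
eef_pos: [0.223, -0.5572, 0.3089]
tool_rot: [0.991, 0.118, -0.015, -0.069]
contact_force: [1.2, -0.2, 0.1]
opening: 0.0854
grip_force: 0.0
```

```bash
cat >> h.py <<'E'
def Rt(z,y):
    """tool rotation from its z and (roughly) y directions"""
    z=np.array(z,float);z/=np.linalg.norm(z);y=np.array(y,float);y-=z*(y@z);y/=np.linalg.norm(y)
    return np.c_[np.cross(y,z),y,z]
def goal(p,R):
    """shift (mm) and rotvec (deg) in current tool axes to the pose (m)"""
    s=telemetry.sense();C=Rn.from_quat(s["tool_rot"]).as_matrix()
    print("t=%.2f"%s["time_s"],"shift",(C.T@(np.array(p)-s["eef_pos"])*1000).round(1),"turn",np.degrees(Rn.from_matrix(C.T@R).as_rotvec()).round(1))
def ori(q,s4=1):
    r=lambda a,v: Rn.from_euler(a,v)
    return (r('z',q[0])*r('y',q[1]+q[2])*r('z',s4*q[3])*r('y',q[4])*r('z',q[5]+np.pi/2)).as_matrix()
E
python3 - <<'E'
from h import *
s=telemetry.sense();R=Rn.from_quat(s["tool_rot"]).as_matrix();print(s["qpos"].round(4).tolist(),s["eef_pos"].round(5).tolist(),s["tool_rot"].round(5).tolist())
for s4 in(1,-1): print(s4,np.abs(ori(s["qpos"],s4)-R).max())
print(plane("top",[(318.8,166.1),(351.8,162.8),(353.8,187.2),(321.6,190.4)],.01).round(4).tolist())
p=viewer.camera_params("wrist");C=-p["R"].T@p["t"];print("cam in tool",R.T@(C-s["eef_pos"]),(p["R"]@R).round(3).tolist())
goal((.48,0,.33),Rt((0,0,-1),(0,-1,0)))
E
```

```text
[-1.3004, 0.3898, 1.3186, -0.008, 1.5737, 0.0337] [0.22298, -0.55721, 0.30892] [0.99052, 0.11804, -0.0146, -0.0688]
1 5.828670879282072e-16
-1 0.015929425415367227
[[0.6309, 0.0549, 0.01], [0.6452, -0.0642, 0.01], [0.5562, -0.0721, 0.01], [0.5426, 0.0435, 0.01]]
cam in tool [ 0.07282037  0.00102657 -0.12670438] [[0.001, 1.0, -0.001], [-0.958, 0.0, -0.288], [-0.288, 0.001, 0.958]]
t=0.75 shift [ 380.9 -479.8   41.5] turn [-7.9  1.7 13.6]
```

>>> jog_arm(plan=[[381,-480,41,-8,2,14,1],[381,-480,41,-8,2,14,1],[381,-480,41,-8,2,14,1],[381,-480,41,-8,2,14,1],[381,-480,41,-8,2,14,1],[381,-480,41,-8,2,14,1],[381,-480,41,-8,2,14,1],[381,-480,41,-8,2,14,1],[381,-480,41,-8,2,14,1],[381,-480,41,-8,2,14,1]])

```text
time_s: 1.75
eef_pos: [0.4314, -0.0988, 0.3267]
tool_rot: [1.0, -0.0, 0.004, 0.001]
contact_force: [1.1, -0.2, 0.5]
opening: 0.0852
grip_force: 0.0
```

```bash
python3 - <<'E'
from h import *
s=telemetry.sense();print(s["qpos"].round(4).tolist(),s["eef_pos"].round(5).tolist(),s["tool_rot"].round(5).tolist(),s["dq"].round(2))
goal((.48,0,.33),Rt((0,0,-1),(0,-1,0)))
E
```

```text
[-0.3831, 0.0497, 1.7169, 0.0019, 1.3661, 1.1879] [0.43137, -0.09883, 0.32674] [0.99999, -0.00029, 0.00449, 0.00079] [ 1.16  0.11 -0.17 -0.01  0.04  1.15]
t=1.75 shift [ 48.6 -98.9  -3. ] turn [ 0.1 -0.5 -0. ]
```

>>> jog_arm(plan=[[49,-49,-3,0,0,0,1],[49,-99,-3,0,0,0,1],[49,-99,-3,0,0,0,1],[49,-99,-3,0,0,0,1],[49,-99,-3,0,0,0,1]])

```text
time_s: 2.25
eef_pos: [0.4798, -0.0019, 0.3296]
tool_rot: [1.0, 0.0, 0.004, 0.001]
contact_force: [-0.3, -0.3, -0.4]
opening: 0.0853
grip_force: 0.0
```

```bash
python3 - <<'E'
from h import *
from scipy.optimize import least_squares
s=telemetry.sense();print(s["qpos"].round(4).tolist(),s["eef_pos"].round(5).tolist(),s["dq"].round(3))
Q=[[-1.30111411,3.59508416e-01,1.51142543,-1.95e-05,1.27249269,-1.15084894e-01],[-1.3004,.3898,1.3186,-.008,1.5737,.0337],[-.3831,.0497,1.7169,.0019,1.3661,1.1879],s["qpos"]]
P=[[.22502893,-.55551069,.24745418],[.22298,-.55721,.30892],[.43137,-.09883,.32674],s["eef_pos"]]
def fk(q,k):
    a1,d1,L2,a3,L3,d6=k;R=ori(q);ry=lambda a,v:Rn.from_euler('y',a).apply(v)
    w=Rn.from_euler('z',q[0]).apply(np.array([a1,0,d1])+ry(q[1],[0,0,L2])+ry(q[1]+q[2],[a3,0,L3]))
    return w+R[:,2]*d6
f=lambda k:np.r_[np.ravel([fk(q,k)-p for q,p in zip(Q,P)]),1e-4*np.array(k)]
r=least_squares(f,[0,.35,.4,0,.4,.25]);print(r.x.round(4),r.fun.round(5))
P=viewer.camera_params("wrist");I=viewer.camera("wrist");cv2.imwrite("pics/w1.png",I[:,:,::-1]);np.save("w1.npy",I)
import pickle;pickle.dump(P,open("w1.pkl","wb"))
E
```

```text
[-0.1475, 0.1079, 1.6447, -0.0006, 1.3809, 1.4225] [0.4798, -0.00186, 0.32959] [-0.03  -0.005  0.005 -0.003  0.    -0.001]
[-0.0077 -0.6597  0.3952 -0.3785  0.3686 -0.2873] [-6.626e-02 -1.886e-02  2.670e-03 -6.056e-02 -2.016e-02  5.740e-03
 -1.921e-02 -6.785e-02 -4.900e-03 -2.127e-02 -6.609e-02 -3.510e-03
 -0.000e+00 -7.000e-05  4.000e-05 -4.000e-05  4.000e-05 -3.000e-05]
```

View pics/w1.png

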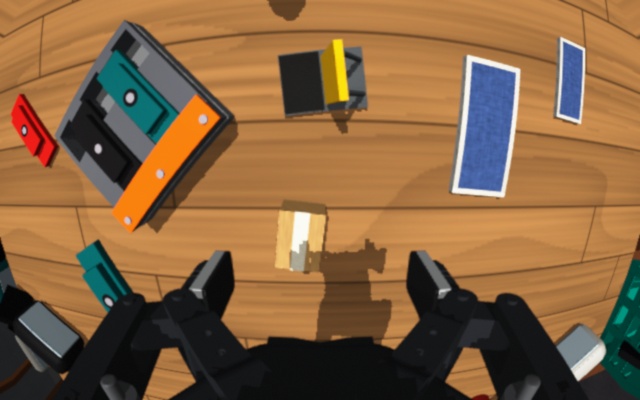

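The wrist view shows everything. The bar's corners run from about (195,95) to (135,228), and the teal mirror is at (135,95). The rest base is at (280-365, 45-115) with the plate at (335,75), and the pad is at (487,125). I measure them in this closer view.

```bash
python3 - <<'E'
from h import *
import pickle
from scipy.optimize import least_squares
I=np.load("w1.npy");P=pickle.load(open("w1.pkl","rb"))
for nm,lo,hi,z in(("teal",(80,80,60),(98,255,255),.058),("orange",(5,150,150),(16,255,255),.070),("blue",(105,80,60),(125,255,255),.0155),("dark",(0,0,10),(180,100,62),.01),("white",(0,0,200),(180,30,255),.0155)):
    for c in blobs(I,lo,hi,150):
        m=c.mean(0)
        if m[1]>220: continue
        print(nm,m.round(),rect("wrist",c,z,P))
print(plane("wrist",[(277,55),(364,46),(367,107),(286,116)],.01,P).round(4).tolist())
s=telemetry.sense()
Q=[[-1.30111411,3.59508416e-01,1.51142543,-1.95e-05,1.27249269,-1.15084894e-01],[-1.3004,.3898,1.3186,-.008,1.5737,.0337],[-.3831,.0497,1.7169,.0019,1.3661,1.1879],[-0.1475, 0.1079, 1.6447, -0.0006, 1.3809, 1.4225]]
X=[[.22502893,-.55551069,.24745418],[.22298,-.55721,.30892],[.43137,-.09883,.32674],[0.4798, -0.00186, 0.32959]]
def fk(q,k):
    a1,b,d1,L2,a3,L3,d6=k;R=ori(q);ry=lambda a,v:Rn.from_euler('y',a).apply(v)
    return Rn.from_euler('z',q[0]).apply(np.array([a1,b,d1])+ry(q[1],[0,0,L2])+ry(q[1]+q[2],[a3,0,L3]))+R[:,2]*d6
f=lambda k:np.r_[np.ravel([fk(q,k)-p for q,p in zip(Q,X)]),1e-5*np.array(k)]
r=least_squares(f,[0,.07,.35,.4,0,.4,.25]);print(r.x.round(4),np.abs(r.fun).max())
E
```

```text
teal [136.  96.] [593.5, 264.2, 155.6, 59.3, 44.7]
orange [422. 172.] [485.3, -244.2, 873.5, 109.2, -90.0]
orange [ 40. 140.] [541.5, 498.3, 348.3, 222.9, -89.9]
orange [420.  81.] [598.7, -218.6, 840.6, 110.0, -90.0]
orange [611.  52.] [713.9, -536.0, 192.6, 110.4, -89.6]
orange [609.  10.] [784.2, -537.8, 275.0, 73.8, -70.4]
orange [271.  27.] [712.9, 94.9, 1061.6, 113.6, 89.8]
orange [29. 10.] [784.5, 534.5, 265.7, 71.0, 70.6]
blue [487. 128.] [540.4, -269.2, 197.4, 83.2, -3.9]
blue [571.  81.] [647.8, -457.1, 133.4, 54.0, -4.2]
dark [ 98. 133.] [533.2, 368.4, 180.2, 149.3, 45.1]
dark [301.  82.] [595.2, 22.7, 85.4, 55.8, 6.3]
dark [126.  49.] [679.2, 305.0, 70.0, 42.1, 55.6]
dark [182. 107.] [547.5, 216.7, 346.5, 187.0, -0.7]
white [486. 128.] [540.5, -268.8, 216.0, 102.4, -3.7]
white [570.  81.] [647.4, -456.5, 147.1, 69.4, -4.3]
[[0.6362, 0.0574, 0.01], [0.6502, -0.0665, 0.01], [0.5602, -0.0712, 0.01], [0.5465, 0.0447, 0.01]]
[2.000e-04 6.890e-02 2.666e-01 6.111e-01 1.123e-01 4.334e-01 3.557e-01] 2.0268818121449428e-05
```

```bash
cat >> h.py <<'E'
from scipy.optimize import least_squares
K=[2.000e-04,6.890e-02,2.666e-01,6.111e-01,1.123e-01,4.334e-01,3.557e-01]
LO=np.array([-2.97,-1.01,.21,-.96,.2,-2.98]);HI=np.array([2.97,2.36,2.38,4.11,2.71,2.98])
def fk(q,k=K):
    a1,b,d1,L2,a3,L3,d6=k;R=ori(q);ry=lambda a,v:Rn.from_euler('y',a).apply(v)
    return Rn.from_euler('z',q[0]).apply(np.array([a1,b,d1])+ry(q[1],[0,0,L2])+ry(q[1]+q[2],[a3,0,L3]))+R[:,2]*d6
def ik(p,R,q0):
    best=None
    for s in [q0]+[np.array([np.arctan2(p[1],p[0])]+v) for v in ([.2,1.6,0,1.4,-1.5],[.2,1.6,0,1.4,1.5],[.2,1.6,1,1.4,0],[.2,1.6,-.5,1.4,-1],[.5,1.2,1.5,1,1.5],[.5,1.2,3,1,1.5],[.5,1.2,2.,1,-1.5])]:
        r=least_squares(lambda q:np.r_[10*(fk(q)-p),Rn.from_matrix(R.T@ori(q)).as_rotvec()],np.clip(s,LO+.01,HI-.01),bounds=(LO,HI))
        if best is None or r.cost<best.cost*.1-1e-9: best=r
        if best.cost<1e-8: break
    return best.x,best.cost**.5
d=lambda h:np.array([np.cos(np.radians(h)),np.sin(np.radians(h)),0])
Z=np.array([0,0,1.])
def frame(x,z): return np.c_[x,np.cross(z,x),z]
# mirror poses: centre, axes
CX=d(-135.4); M0=(np.array([.5875,.260,.058]),frame(CX,Z))
def tilted(th,draw=0):
    """pivot about far bottom edge by th deg, drawn back (mm) along its own axis"""
    c,A=M0;B=Rn.from_rotvec(np.radians(th)*A[:,1]).as_matrix()@A
    piv=c+A@[.085,0,-.016]-.002*CX*(th>0)
    return piv-B@[.085,0,-.016]-B[:,0]*draw/1000,B
RX=d(-83.6);F=np.array([.597,-.009,.010])
c8,s8=np.cos(np.radians(8)),np.sin(np.radians(8))
mz=c8*RX-s8*Z;mx=-s8*RX-c8*Z
S=(F-.016*mz-mx*.08275,frame(mx,mz))
PAD=np.array([.5404,-.269,.0155])
def pad(sg,up=0): return PAD+Z*(.016+up),frame(d(-3.8)*sg,-Z)
def tool(M,a,side,sy,gx=-66,gz=-8,deep=0):
    """tool pose gripping mirror M: side -1 from the back, +1 from the glass"""
    a=np.radians(a);c,A=M;z=side*np.cos(a)*A[:,2]+np.sin(a)*A[:,0]
    return c+A@[gx/1000,0,gz/1000]+z*(.002+deep/1000),Rt(z,sy*A[:,1])
E
python3 - <<'E'
from h import *
q0=telemetry.sense()["qpos"]
up=lambda T,h:(T[0]+Z*h,T[1])
for al in(25,40):
  for sy in(1,-1):
    q=q0
    for nm,M,dp in(("app",M0,-80),("G1",M0,0),("tilt",tilted(12),0),("draw",tilted(12,25),0),("S",S,0),("Sret",S,-70)):
        q,e=ik(*tool(M,al,-1,sy,deep=dp),q);print("al",al,sy,nm,q.round(2),round(e,4))
for be in(45,60):
  for sy in(1,-1):
    q=q0
    for nm,M,dp in(("app2",S,-80),("G2",S,0),("pad+",pad(1),0),("pad-",pad(-1),0)):
        q,e=ik(*tool(M,be,1,sy,deep=dp),q);print("be",be,sy,nm,q.round(2),round(e,4))
E
```

```text
al 25 1 app [ 0.44  0.9   0.89 -0.14  1.76  1.23] 0.0
al 25 1 G1 [ 0.43  0.92  1.04 -0.15  1.6   1.24] 0.0
al 25 1 tilt [ 0.39  0.77  1.22 -0.09  1.36  1.21] 0.0
al 25 1 draw [ 0.4   0.79  1.15 -0.08  1.41  1.22] 0.0
al 25 1 S [-0.59  0.9   1.43  0.85  1.82 -0.96] 0.0
al 25 1 Sret [-0.66  0.92  1.32  0.82  1.92 -0.92] 0.0
al 25 -1 app [ 0.44  0.9   0.89 -0.14  1.76 -1.91] 0.0
al 25 -1 G1 [ 0.43  0.92  1.04 -0.15  1.6  -1.9 ] 0.0
al 25 -1 tilt [ 0.39  0.77  1.22 -0.09  1.36 -1.93] 0.0
al 25 -1 draw [ 0.4   0.79  1.15 -0.08  1.41 -1.92] 0.0
al 25 -1 S [-0.59  0.9   1.43  0.85  1.82  2.18] 0.0
al 25 -1 Sret [-0.66  0.92  1.32  0.82  1.92  2.22] 0.0
al 40 1 app [ 0.47  1.12  0.55 -0.23  2.14  1.21] 0.0
al 40 1 G1 [ 0.45  1.08  0.79 -0.22  1.94  1.24] 0.0
al 40 1 tilt [ 0.43  0.91  0.99 -0.16  1.7   1.24] 0.0
al 40 1 draw [ 0.44  0.94  0.9  -0.16  1.76  1.24] 0.0
al 40 1 S [-0.55  0.77  1.47  0.74  1.65 -0.9 ] 0.0
al 40 1 Sret [-0.61  0.76  1.37  0.7   1.77 -0.87] 0.0
al 40 -1 app [ 0.47  1.12  0.55 -0.23  2.14 -1.94] 0.0
al 40 -1 G1 [ 0.45  1.08  0.79 -0.22  1.94 -1.9 ] 0.0
al 40 -1 tilt
[... 393 characters left out ...]
.08  0.87 -0.25  1.94 -1.91] 0.0
be 45 -1 app2 [ 0.31  0.49  1.57 -0.66  1.3  -2.69] 0.0
be 45 -1 G2 [ 0.23  0.55  1.65 -0.71  1.15 -2.65] 0.0
be 45 -1 pad+ [-1.04  0.7   2.34  2.08  0.73  1.69] 0.0
be 45 -1 pad- [-0.4   1.08  0.87 -0.25  1.94  1.24] 0.0
be 60 1 app2 [ 0.15  0.4   1.56 -0.41  1.23  0.18] 0.0
be 60 1 G2 [ 0.1   0.48  1.64 -0.44  1.06  0.21] 0.0
be 60 1 pad+ [-1.22  0.94  2.38  2.03  1.11 -1.73] 0.0371
be 60 1 pad- [-0.38  1.25  0.64 -0.35  2.24 -1.96] 0.0
be 60 -1 app2 [ 0.15  0.4   1.56 -0.41  1.23 -2.96] 0.0
be 60 -1 G2 [ 0.1   0.48  1.64 -0.44  1.06 -2.93] 0.0
be 60 -1 pad+ [-1.22  0.94  2.38  2.03  1.11  1.41] 0.0371
be 60 -1 pad- [-0.38  1.25  0.64 -0.35  2.24  1.18] 0.0
```

```bash
cat >> h.py <<'E'
from scipy.spatial.transform import Slerp
def go(T,n=6):
    """print the move to tool pose T and check the straight path's IK"""
    s=telemetry.sense();q=s["qpos"];C=Rn.from_quat(s["tool_rot"]);sl=Slerp([0,1],Rn.concatenate([C,Rn.from_matrix(T[1])]))
    goal(*T);E=0;J=0
    for t in np.linspace(0,1,n+1)[1:]:
        q1,e=ik(s["eef_pos"]*(1-t)+T[0]*t,sl(t).as_matrix(),q);E=max(E,e);J=max(J,np.abs(q1-q).max());q=q1
    print("ik err %.4f max jump %.2f"%(E,J),q.round(2),"target",T[0].round(3))
E
python3 - <<'E'
from h import *
go(tool(M0,35,-1,1,deep=-110))
E
```

```text
t=2.30 shift [ 197.2 -352.7  192.1] turn [-13.4 -33.6 -43.3]
ik err 0.0000 max jump 0.30 [ 0.47  1.06  0.58 -0.2   2.09  1.21] target [0.679 0.35  0.138]
```

>>> jog_arm(plan=[[197,-353,192,-13,-34,-43,0.88],[197,-353,192,-13,-34,-43,0.88],[197,-353,192,-13,-34,-43,0.88],[197,-353,192,-13,-34,-43,0.88],[197,-353,192,-13,-34,-43,0.88],[197,-353,192,-13,-34,-43,0.88],[197,-353,192,-13,-34,-43,0.88],[197,-353,192,-13,-34,-43,0.88],[197,-353,192,-13,-34,-43,0.88],[197,-353,192,-13,-34,-43,0.88]])

```text
time_s: 3.3
eef_pos: [0.6786, 0.3528, 0.1292]
tool_rot: [0.881, 0.361, -0.285, 0.111]
contact_force: [-1.3, -1.0, -1.4]
opening: 0.0751
grip_force: 0.0
```

>>> jog_arm(plan=[[0,0,0,0,0,0,0.88],[0,0,0,0,0,0,0.88],[0,0,0,0,0,0,0.88]])

```text
time_s: 3.6
eef_pos: [0.6796, 0.3491, 0.1419]
tool_rot: [0.884, 0.359, -0.28, 0.111]
contact_force: [-0.4, -0.5, 0.4]
opening: 0.0749
grip_force: 0.0
```

```bash
python3 - <<'E'
from h import *
s=telemetry.sense();print(s["qpos"].round(3),s["eef_pos"],"fk err",(fk(s["qpos"])-s["eef_pos"]).round(4),s["opening"])
go(tool(M0,35,-1,1,deep=-110))
P=viewer.camera_params("wrist");I=viewer.camera("wrist");cv2.imwrite("pics/w2.png",I[:,:,::-1])
for c in blobs(I,(80,80,50),(98,255,255),300): print("teal",c.mean(0).round(),rect("wrist",c,.058,P))
E
```

```text
[ 0.463  1.056  0.566 -0.197  2.102  1.214] [0.67955872 0.34906854 0.14188999] fk err [-0. -0.  0.] 0.07492490961530679
t=3.60 shift [ 1.8 -1.2  2.9] turn [-0.6  0.1 -0.3]
ik err 0.0000 max jump 0.00 [ 0.47  1.06  0.58 -0.2   2.09  1.21] target [0.679 0.35  0.138]
teal [457. 370.] [-756.3, -3598.7, 6612.9, 465.6, 71.4]
teal [258. 333.] [212.7, 66.6, 226.3, 81.9, 39.8]
teal [109. 259.] [334.4, 424.3, 234.4, 81.9, 23.0]
teal [320. 229.] [590.0, 260.7, 185.3, 57.0, 44.7]
```

View pics/w2.png

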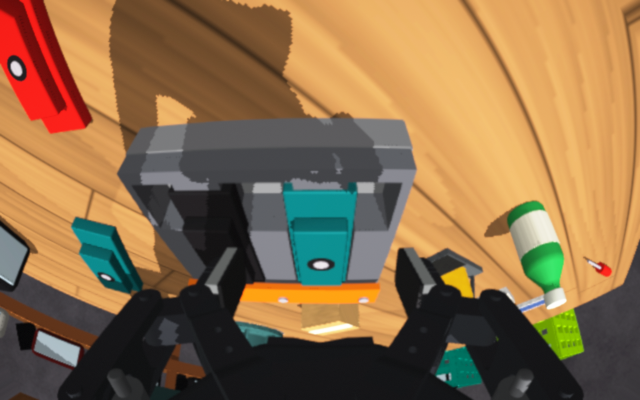

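The teal mirror lies between the fingers. Its pocket end spans (285,188) to (357,190), about midway between the fingertips at (225,270) and (410,270).

```bash
python3 - <<'E'
from h import *
e=plane("wrist",[(285,188),(357,190)],.058)
print(e.round(4).tolist(),"width",np.linalg.norm(e[0]-e[1]),"mid vs expected, case axes",((e.mean(0)-(M0[0]-.085*CX))@M0[1]).round(4), "edge heading",np.degrees(np.arctan2(*(e[1]-e[0])[1::-1])))
go(tool(M0,35,-1,1,deep=3))
E
```

```text
[[0.6333, 0.3394, 0.058], [0.6685, 0.3002, 0.058]] width 0.0527138412215468 mid vs expected, case axes [-0.0021  0.002  -0.    ] edge heading -47.996774769453516
t=3.65 shift [  1.9   0.2 116. ] turn [-0.6  0.1 -0.2]
ik err 0.0000 max jump 0.06 [ 0.45  1.02  0.88 -0.19  1.82  1.25] target [0.632 0.304 0.046]
```

>>> jog_arm(plan=[[2,1,40,0,0,0,0.88],[2,1,75,0,0,0,0.88],[2,1,95,0,0,0,0.88],[2,1,108,0,0,0,0.88],[2,1,116,0,0,0,0.88],[2,1,116,0,0,0,0.88],[2,1,116,0,0,0,0.88]])

```text
time_s: 4.35
eef_pos: [0.633, 0.3052, 0.0445]
tool_rot: [0.883, 0.359, -0.28, 0.111]
contact_force: [-0.3, -0.9, 0.6]
opening: 0.0752
grip_force: 0.0
```

>>> jog_arm(newtons=60, plan=[[0,0,0,0,0,0,0.5],[0,0,0,0,0,0,0.5],[0,0,0,0,0,0,0.5],[0,0,0,0,0,0,0.5],[0,0,0,0,0,0,0.5]])

```text
time_s: 4.85
eef_pos: [0.6334, 0.3058, 0.0444]
tool_rot: [0.883, 0.36, -0.28, 0.111]
contact_force: [1.7, 1.5, 6.3]
opening: 0.0554
grip_force: 64.1
```

```bash
python3 - <<'E'
from h import *
for th,dr in((4,0),(8,0),(12,0),(12,12),(12,25)):
    print(th,dr);goal(*tool(tilted(th,dr),35,-1,1,deep=3))
T=tool(tilted(12,30),35,-1,1,deep=3);goal(T[0]+Z*.12,T[1])
E
```

```text
4 0
t=4.85 shift [-7.1  0.3 -9.5] turn [-0.5  4.1 -0.2]
8 0
t=4.85 shift [-14.1   0.3 -17.2] turn [-0.5  8.1 -0.2]
12 0
t=4.85 shift [-21.6   0.2 -24.3] turn [-0.4 12.1 -0.2]
12 12
t=4.85 shift [-13.4   0.1 -33.1] turn [-0.4 12.1 -0.2]
12 25
t=4.85 shift [ -4.5   0.  -42.6] turn [-0.4 12.1 -0.2]
t=4.85 shift [ -70.1   -0.6 -144.4] turn [-0.4 12.1 -0.2]
```

>>> jog_arm(newtons=80, plan=[[-2,0,-5,0,2,0,0.5],[-4,0,-9,0,4,0,0.5],[-8,0,-13,0,6,0,0.5],[-11,0,-17,0,8,0,0.5],[-15,0,-21,0,10,0,0.5],[-19,0,-24,0,12,0,0.5],[-19,0,-24,0,12,0,0.5]])

```text
time_s: 5.55
eef_pos: [0.6313, 0.3036, 0.0751]
tool_rot: [0.908, 0.369, -0.187, 0.073]
contact_force: [0.7, 1.0, -1.4]
opening: 0.0548
grip_force: 84.4
```

```bash
python3 - <<'E'
from h import *
I=viewer.camera("scene");cv2.imwrite("pics/s2.png",cv2.resize(I[150:240,290:430,::-1],(800,514),interpolation=cv2.INTER_CUBIC))
E
```

```text
(no output)
```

View pics/s2.png

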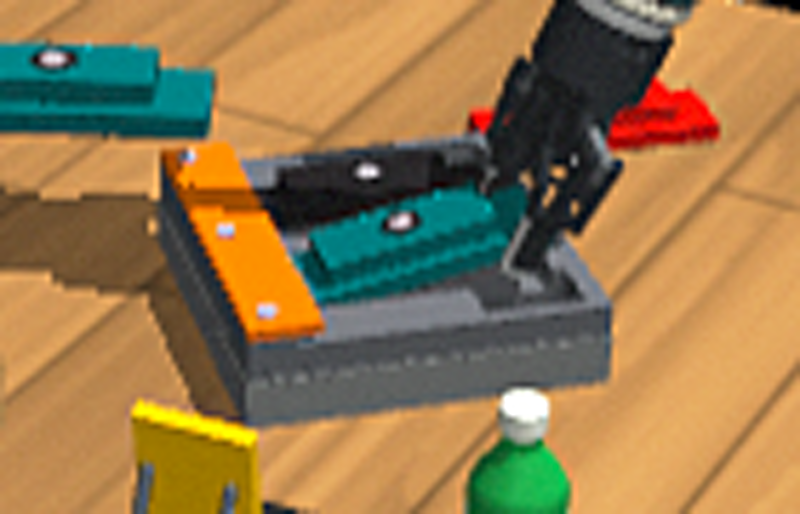

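The mirror is tilted about 12° at crop (400,240), with its far end still under the orange bar at (300,280). Now I draw it out.

>>> jog_arm(plan=[[6,0,-4,0,0,0,0.5],[12,0,-8,0,0,0,0.5],[18,0,-13,0,0,0,0.5],[24,0,-17,0,0,0,0.5],[29,0,-20,0,0,0,0.5],[29,0,-20,0,0,0,0.5]])

```text
time_s: 6.2
eef_pos: [0.6568, 0.3287, 0.0803]
tool_rot: [0.907, 0.369, -0.187, 0.073]
contact_force: [-0.4, -0.4, -2.9]
opening: 0.0551
grip_force: 84.5
```

```bash
python3 - <<'E'
from h import *
s=telemetry.sense();C=Rn.from_quat(s["tool_rot"]).as_matrix()
print(C.T@Z*150)
up=np.r_[s["eef_pos"]+Z*.15]
# stance with 60 mm lift
T=tool(S,35,-1,1,deep=0);print("S",T[0].round(4));go((T[0]+Z*.08-.02*RX,T[1]),10)
E
```

```text
[ -58.99056287   -0.95062853 -137.91015118]
S [ 0.5965 -0.0042  0.1597]
t=6.20 shift [-305.1  179.7  -44.2] turn [ 19.1  79.5 -53.8]
ik err 0.0000 max jump 0.27 [-0.54  0.7   1.45  0.81  1.77 -0.83] target [0.594 0.016 0.24 ]
```

>>> jog_arm(plan=[[-20,0,-46,0,0,0,0.5],[-39,-1,-92,0,0,0,0.5],[-59,-1,-138,0,0,0,0.5],[-79,-1,-184,0,0,0,0.5],[-79,-1,-184,0,0,0,0.5]])

```text
time_s: 6.7
eef_pos: [0.6586, 0.3285, 0.2903]
tool_rot: [0.909, 0.369, -0.181, 0.073]
contact_force: [0.9, 1.1, -0.5]
opening: 0.055
grip_force: 86.1
```

```bash
python3 - <<'E'
from h import *
T=tool(S,35,-1,1,deep=0);go((T[0]+Z*.12-.03*RX,T[1]),10)
E
```

```text
t=6.70 shift [-234.5  171.6  108.3] turn [ 19.7  79.  -53.6]
ik err 0.0000 max jump 0.25 [-0.53  0.65  1.45  0.82  1.81 -0.77] target [0.593 0.026 0.28 ]
```

>>> jog_arm(plan=[[-18,13,8,1.5,6.1,-4.1,0.5],[-36,26,17,3,12.2,-8.2,0.5],[-54,40,25,4.5,18.2,-12.4,0.5],[-72,53,33,6.1,24.3,-16.5,0.5],[-90,66,42,7.6,30.4,-20.6,0.5],[-108,79,50,9.1,36.5,-24.7,0.5],[-126,92,58,10.6,42.5,-28.9,0.5],[-144,106,67,12.1,48.6,-33,0.5],[-162,119,75,13.6,54.7,-37.1,0.5],[-180,132,83,15.2,60.8,-41.2,0.5]])

```text
time_s: 7.7
eef_pos: [0.6051, 0.0936, 0.2748]
tool_rot: [0.697, 0.609, 0.231, -0.3]
contact_force: [1.0, 0.0, -2.7]
opening: 0.0548
grip_force: 85.8
```

```bash
python3 - <<'E'
from h import *
T=tool(S,35,-1,1,deep=0);go((T[0]+Z*.12-.03*RX,T[1]),10)
E
```

```text
t=7.70 shift [-46.7  -7.2 -50.5] turn [  4.1  18.3 -12.8]
ik err 0.0000 max jump 0.05 [-0.53  0.65  1.45  0.82  1.81 -0.77] target [0.593 0.026 0.28 ]
```

>>> jog_arm(plan=[[-16,-2,-17,1.4,6.1,-4.3,0.5],[-31,-5,-34,2.7,12.2,-8.5,0.5],[-47,-7,-50,4.1,18.3,-12.8,0.5],[-47,-7,-50,4.1,18.3,-12.8,0.5],[-47,-7,-50,4.1,18.3,-12.8,0.5],[-47,-7,-50,4.1,18.3,-12.8,0.5]])

```text
time_s: 8.3
eef_pos: [0.594, 0.0278, 0.2793]
tool_rot: [0.57, 0.635, 0.346, -0.389]
contact_force: [-0.4, 0.1, -2.1]
opening: 0.055
grip_force: 86.0
```

```bash
python3 - <<'E'
from h import *
T=tool(S,35,-1,1,deep=0);goal(T[0]+Z*.12-.03*RX,T[1]);goal(T[0]+Z*.02-.008*RX,T[1])
W=viewer.camera("wrist");P=viewer.camera_params("wrist");I=viewer.camera("scene")
a=cv2.resize(I[130:270,250:400,::-1],None,fx=2.6,fy=2.6,interpolation=cv2.INTER_CUBIC);b=W[:,100:500,::-1]
h=a.shape[0];cv2.imwrite("pics/s3.png",np.hstack([a,cv2.resize(b,(h,h))]))
E
```

```text
t=8.30 shift [-0.6 -1.1 -2. ] turn [-0.   0.2 -0.2]
t=8.30 shift [-99.6  -0.7  24.2] turn [-0.   0.2 -0.2]
```

View pics/s3.png

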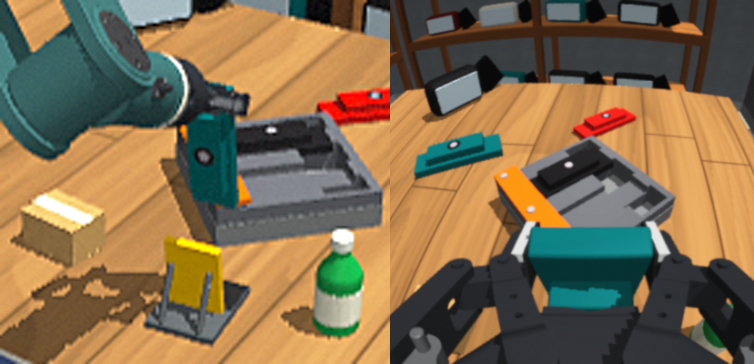

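The mirror is held upright with its hump towards the rest. It is at left-panel (212,160), above and in front of the yellow plate at (195,275), and the case's teal cutout is empty. I lower it.

>>> jog_arm(plan=[[-25,0,6,0,0,0,0.5],[-50,0,12,0,0,0,0.5],[-75,0,18,0,0,0,0.5],[-90,0,22,0,0,0,0.5],[-100,0,24,0,0,0,0.5],[-100,0,24,0,0,0,0.5],[-100,0,24,0,0,0,0.5]])

```text
time_s: 9.1
eef_pos: [0.5969, 0.0032, 0.1801]
tool_rot: [0.569, 0.635, 0.347, -0.389]
contact_force: [0.3, -0.5, -1.6]
opening: 0.0549
grip_force: 86.0
```

```bash
python3 - <<'E'
from h import *
s=telemetry.sense();C=Rn.from_quat(s["tool_rot"]).as_matrix();print("down10",C.T@Z*-10,"RX10",C.T@RX*10)
T=tool(S,35,-1,1,deep=0);goal(*T)
A=S[1]
I=viewer.camera("scene");cs=[c for c in blobs(I,(80,80,40),(98,255,255),100) if 280<c[:,0].mean()<360]
# image-line of the mirror against where the model puts its corners
p=viewer.camera_params("scene");f=200/np.tan(np.radians(p["vertical_fov"])/2)
def proj(X): c=X@p["R"].T+p["t"];return c[:,:2]/c[:,2:]*f+[p["cx"],p["cy"]]
c0=s["eef_pos"]-T[0]+S[0]
X=np.array([c0+A@np.array(v) for v in [(-.085,-.028,0),(-.085,.028,0),(.085,-.028,0),(.085,.028,0),(.055,-.022,.016),(.055,.022,.016)]])
print(proj(X).round(1).tolist())
for c in cs: print(c.mean(0),cv2.approxPolyDP(c,2,True).reshape(-1,2).tolist())
W=cv2.resize(I[180:270,280:370,::-1],(590,590),interpolation=cv2.INTER_CUBIC)
cv2.imwrite("pics/s4.png",W)
E
```

```text
down10 [-8.89850673  0.02107063  4.56247017] RX10 [-4.56246116  0.00918128 -8.89853156]
t=9.10 shift [-21.5  -1.2   2.8] turn [-0.   0.1 -0.1]
[[316.7, 194.2], [333.7, 198.2], [320.0, 235.7], [335.9, 239.9], [319.1, 232.3], [331.8, 235.6]]
[330.94382022 220.91011236] [[324, 207], [318, 212], [319, 220], [325, 218], [336, 226], [337, 239], [336, 210]]
[355.58536585 123.45121951] [[338, 116], [340, 120], [360, 126], [361, 135], [367, 135], [369, 123], [346, 115]]
```

View pics/s4.png

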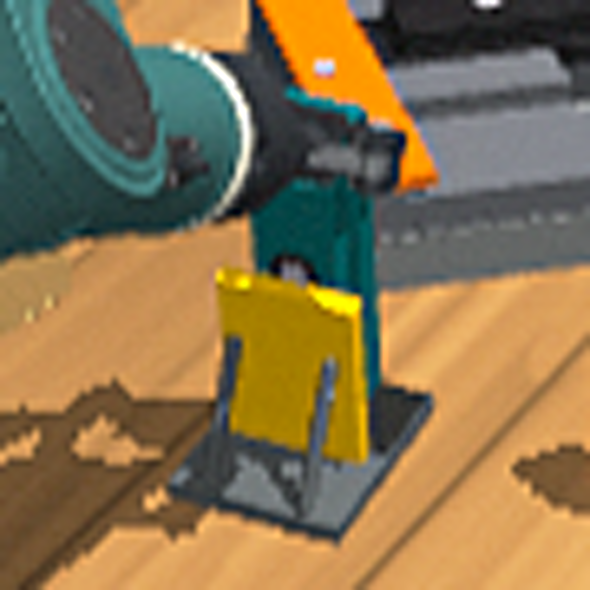

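The mirror hangs just above the base, behind the plate in this view. Its lower right corner is at crop (375,385), matching the predicted position within 1-2 px. I lower it until it touches.

>>> jog_arm(plan=[[-6,0,2,0,0,0,0.5],[-11,0,3,0,0,0,0.5],[-16,0,4,0,0,0,0.5],[-16,0,4,0,0,0,0.5],[-16,0,4,0,0,0,0.5]])

```text
time_s: 9.65
eef_pos: [0.5963, 0.0013, 0.1646]
tool_rot: [0.568, 0.634, 0.348, -0.391]
contact_force: [0.5, 9.1, 2.4]
opening: 0.0549
grip_force: 85.5
```

>>> jog_arm(plan=[[-1.8,0,1,0,0,0,0.5],[-3,0,1.5,0,0,0,0.5],[-3,0,1.5,0,0,0,0.5]])

```text
time_s: 9.95
eef_pos: [0.5961, 0.0016, 0.1619]
tool_rot: [0.568, 0.634, 0.348, -0.392]
contact_force: [-0.5, 9.2, 4.8]
opening: 0.0553
grip_force: 85.6
```

>>> jog_arm(plan=[[0.5,0,1,0,0,0,0.5],[1,0,2,0,0,0,0.5],[1,0,2,0,0,0,0.5],[1,0,2,0,0,0,0.5]])

```text
time_s: 10.35
eef_pos: [0.5962, 0.0023, 0.1604]
tool_rot: [0.569, 0.635, 0.347, -0.39]
contact_force: [-1.0, 6.7, 2.1]
opening: 0.0552
grip_force: 85.7
```

>>> jog_arm(plan=[[-0.9,0,0.5,0,0,0,0.5],[-1.8,0,0.9,0,0,0,0.5],[-1.8,0,0.9,0,0,0,0.5]])

```text
time_s: 10.65
eef_pos: [0.5962, 0.0024, 0.1597]
tool_rot: [0.569, 0.635, 0.348, -0.391]
contact_force: [-1.2, 6.3, 6.8]
opening: 0.0547
grip_force: 85.9
```

>>> jog_arm(plan=[[0.5,0,1,0,0,0,0.5],[1,0,2,0,0,0,0.5],[1,0,2,0,0,0,0.5],[1,0,2,0,0,0,0.5]])

```text
time_s: 11.05
eef_pos: [0.5962, 0.0033, 0.1597]
tool_rot: [0.569, 0.635, 0.348, -0.39]
contact_force: [-2.5, -1.3, 9.2]
opening: 0.0548
grip_force: 86.7
```

```bash
python3 - <<'E'
from h import *
s=telemetry.sense();print(s["contact_force"],s["wrist_torque"])
goal(*tool(S,35,-1,1,deep=0))
I=viewer.camera("top");S_=viewer.camera("scene")
a=cv2.resize(I[145:210,300:365,::-1],(400,400),interpolation=cv2.INTER_CUBIC);b=cv2.resize(S_[190:255,300:365,::-1],(400,400),interpolation=cv2.INTER_CUBIC)
cv2.imwrite("pics/s5.png",np.hstack([a,b]))
E
```

```text
[-2.45550299 -1.31717939  9.20856295] [0.69171512 0.69517323 0.31398973]
t=11.05 shift [-3.3 -0.6 -6.7] turn [-0.   0.  -0.2]
```

View pics/s5.png

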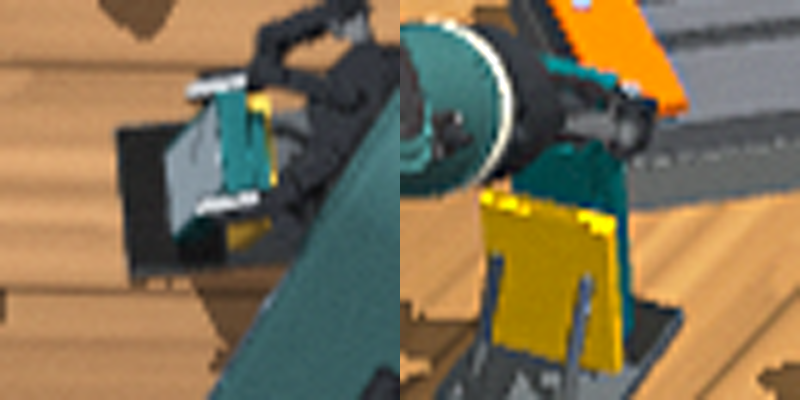

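Top view: the glass (175-215,190) faces away from the plate (270,130), and the mirror stands on the base. The force is vertical only (9 N), so I ease it towards the plate and let go.

>>> jog_arm(newtons=20, plan=[[0,0,-1,0,0,0,0.5],[0,0,-1.3,0,0,0,0.5],[0,0,-1.3,0,0,0,0.5],[0,0,-1.3,0,0,0,0.5]])

```text
time_s: 11.55
eef_pos: [0.5963, 0.0025, 0.1597]
tool_rot: [0.569, 0.635, 0.347, -0.39]
contact_force: [-1.3, 1.6, 6.2]
opening: 0.0551
grip_force: 86.1
```

>>> jog_arm(plan=[[0,0,0,0,0,0,0.7],[0,0,0,0,0,0,0.72],[0,0,0,0,0,0,0.8],[0,0,0,0,0,0,0.9],[0,0,0,0,0,0,0.9]])

```text
time_s: 12.05
eef_pos: [0.5966, 0.0023, 0.1583]
tool_rot: [0.57, 0.635, 0.347, -0.389]
contact_force: [-0.3, -0.3, 0.3]
opening: 0.0772
grip_force: 0.0
```

```bash
python3 - <<'E'
from h import *
s=telemetry.sense();print(s["contact_force"],s["opening"],s["eef_pos"])
def f(I,x0,x1):
    for c in blobs(I,(80,80,40),(98,255,255),60):
        if x0<c[:,0].mean()<x1: print(c.mean(0).round(1),cv2.boundingRect(c))
f(viewer.camera("top"),315,350);f(viewer.camera("scene"),310,350)
goal(*tool(S,35,-1,1,deep=-70))
E
```

```text
[-0.25689123 -0.29066187  0.27221832] 0.07715350786249406 [0.59664213 0.00225212 0.15829205]
[335.6 343.8] (292, 313, 76, 83)
[336.8 171.5] (328, 160, 16, 24)
[332.1 226.2] (319, 214, 19, 31)
t=12.15 shift [ -1.9  -0.9 -76.4] turn [-0.   0.2 -0.2]
```

>>> jog_arm(plan=[[0,0,-10,0,0,0,0.92],[0,0,-30,0,0,0,0.92],[0,0,-60,0,0,0,1],[0,0,-100,0,0,0,1],[40,0,-130,0,0,0,1],[80,0,-150,0,0,0,1],[120,0,-160,0,0,0,1],[120,0,-160,0,0,0,1]])

```text
time_s: 12.95
eef_pos: [0.6078, -0.0853, 0.3443]
tool_rot: [0.569, 0.638, 0.348, -0.385]
contact_force: [-0.1, -0.6, 0.8]
opening: 0.0856
grip_force: 0.0
```

```bash
python3 - <<'E'
from h import *
s=telemetry.sense();print(s["eef_pos"],s["qpos"].round(2))
# over the top: above the rest, then front approach
A2=tool(S,50,1,1,deep=-110)
go((A2[0]+Z*.15,A2[1]),10)
I=viewer.camera("top");S_=viewer.camera("scene")
a=cv2.resize(I[145:210,300:365,::-1],(400,400),interpolation=cv2.INTER_CUBIC);b=cv2.resize(S_[190:255,300:365,::-1],(400,400),interpolation=cv2.INTER_CUBIC)
cv2.imwrite("pics/s6.png",np.hstack([a,b]))
E
```

```text
[ 0.60776931 -0.08528789  0.34433762] [-0.65  0.66  1.22  0.8   2.02 -0.7 ]
t=12.95 shift [114.7  -1.9  95.2] turn [  0.4 -94.6   0.1]
ik err 0.0000 max jump 0.17 [ 0.28  0.31  1.33 -0.55  1.6   0.19] target [0.59  0.051 0.402]
```

View pics/s6.png

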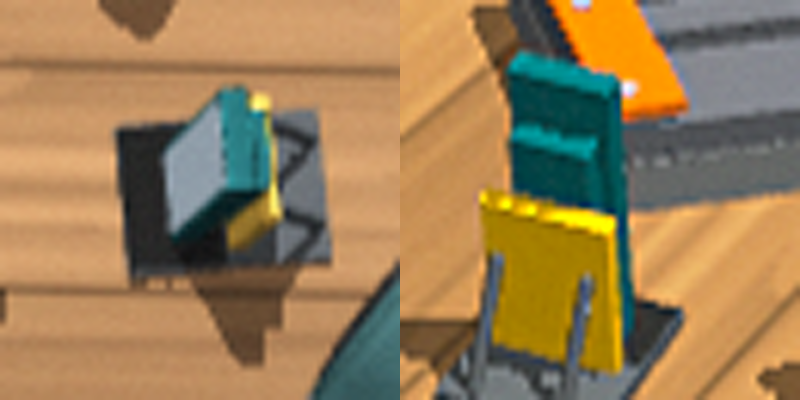

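The mirror leans steadily on the rest, glass outward: in the left panel the glass is at (200,170), the upper end at (245,140) and the plate at (265,190). That was my 11th viewed picture, one over the limit of 10, so I will view no more and work from numbers only.

>>> jog_arm(plan=[[11,0,9,0,-8.6,0,1],[21,0,17,0,-17.2,0,1],[31,0,26,0,-25.8,0,1],[42,-1,35,0,-34.4,0,1],[52,-1,43,0,-43,0,1],[63,-1,52,0,-51.6,0,1],[73,-1,60,0,-60.2,0,1],[83,-1,69,0,-68.8,0,1],[94,-2,78,0,-77.4,0,1],[104,-2,87,0,-86,0,1]])

```text
time_s: 14.05
eef_pos: [0.5912, 0.0395, 0.3914]
tool_rot: [0.653, 0.73, -0.136, 0.151]
contact_force: [-1.3, 0.0, -0.6]
opening: 0.0854
grip_force: 0.0
```

>>> jog_arm(plan=[[6,0,-9,0,-8.6,0,1],[6,0,-9,0,-8.6,0,1],[6,0,-9,0,-8.6,0,1],[6,0,-9,0,-8.6,0,1]])

```text
time_s: 14.45
eef_pos: [0.5902, 0.0472, 0.3963]
tool_rot: [0.642, 0.717, -0.183, 0.202]
contact_force: [0.4, -0.8, -0.1]
opening: 0.0855
grip_force: 0.0
```

```bash
cat >> h.py <<'E'
S2=(S[0]-.0065*RX,S[1])
def proj(n,X,P):
    c=np.atleast_2d(X)@P["R"].T+P["t"];f=200/np.tan(np.radians(P["vertical_fov"])/2);r=np.linalg.norm(c[:,:2],axis=1)
    k=np.arctan2(r,c[:,2])/r if n=="wrist" else 1/c[:,2]
    return c[:,:2]*np.c_[k]*f+[P["cx"],P["cy"]]
E
python3 - <<'E'
from h import *
s=telemetry.sense();print(s["eef_pos"],s["tool_rot"],s["qpos"].round(2))
go(tool(S2,50,1,1,deep=-110))
c,A=S2
V=np.array([(-.085,-.028,-.016),(-.085,.028,-.016),(-.085,.028,0),(-.085,-.028,0)]);X=c+V@A.T
for n in("top","wrist"):
    P=viewer.camera_params(n);I=viewer.camera(n);np.save(n+"3.npy",I)
    print(n,"pred",proj(n,X,P).round(1).tolist())
    pm=proj(n,X,P).mean(0)
    for cc in blobs(I,(80,80,40),(98,255,255),40):
        if np.linalg.norm(cc.mean(0)-pm)<80:
            print(cc.mean(0).round(1),cv2.approxPolyDP(cc,1.5,True).reshape(-1,2).tolist())
E
```

```text
[0.59024477 0.04716719 0.39631741] [ 0.64176602  0.71684122 -0.18347463  0.20152443] [ 0.27  0.32  1.34 -0.54  1.59  0.18]
t=14.45 shift [ 84.3   1.1 117.3] turn [-0.3 -0.4  0. ]
ik err 0.0000 max jump 0.04 [ 0.29  0.43  1.53 -0.57  1.34  0.36] target [0.59  0.057 0.252]
top pred [[335.2, 175.8], [333.5, 158.9], [338.3, 158.6], [340.0, 175.5]]
[337.  170.9] [[339, 160], [335, 160], [337, 174], [328, 183], [337, 175], [343, 174], [342, 163]]
wrist pred [[294.8, 103.3], [347.8, 103.3], [347.0, 114.6], [295.7, 114.6]]
[322.   79.4] [[305, 36], [302, 49], [303, 62], [298, 116], [345, 118], [347, 116], [347, 102], [345, 97], [341, 37], [338, 37], [340, 40], [345, 105], [343, 107], [302, 106], [300, 104], [305, 39], [307, 37], [320, 37]]
```

>>> jog_arm(plan=[[28,1,39,0,0,0,1],[56,1,78,0,0,0,1],[84,1,117,0,0,0,1],[84,1,117,0,0,0,1],[84,1,117,0,0,0,1]])

```text
time_s: 15.05
eef_pos: [0.5899, 0.0567, 0.2541]
tool_rot: [0.642, 0.716, -0.184, 0.202]
contact_force: [0.6, -1.1, 1.4]
opening: 0.0853
grip_force: 0.0
```

```bash
python3 - <<'E'
from h import *
go(tool(S2,50,1,1,deep=3))
c,A=S2
V=np.array([(-.085,-.028,-.016),(-.085,.028,-.016),(-.085,.028,0),(-.085,-.028,0),(.085,-.028,-.016),(.085,.028,-.016)]);X=c+V@A.T
n="wrist";P=viewer.camera_params(n);I=viewer.camera(n)
print(n,"pred",proj(n,X,P).round(1).tolist());pm=proj(n,X,P)[:4].mean(0)
for cc in blobs(I,(80,80,40),(98,255,255),40):
    if np.linalg.norm(cc.mean(0)-pm)<120: print(cc.mean(0).round(1),cv2.approxPolyDP(cc,1.5,True).reshape(-1,2).tolist())
E
```

```text
t=15.05 shift [  1.1   0.3 114.2] turn [-0.3 -0.3 -0. ]
ik err 0.0000 max jump 0.04 [ 0.2   0.52  1.65 -0.63  1.11  0.41] target [ 0.596 -0.002  0.156]
wrist pred [[282.6, 215.0], [358.2, 215.2], [356.1, 225.5], [284.8, 225.4], [295.3, 80.9], [346.3, 80.9]]
[322.3 157.3] [[298, 85], [287, 214], [288, 228], [354, 229], [358, 219], [347, 85], [304, 85], [340, 85], [345, 89], [354, 214], [352, 216], [294, 216], [291, 214], [299, 88], [302, 85]]
```

>>> jog_arm(plan=[[1,0,35,0,0,0,1],[1,0,65,0,0,0,1],[1,0,90,0,0,0,1],[1,0,105,0,0,0,1],[1,0,114,0,0,0,1],[1,0,114,0,0,0,1],[1,0,114,0,0,0,1]])

```text
time_s: 15.8
eef_pos: [0.5969, -0.0001, 0.1571]
tool_rot: [0.642, 0.717, -0.182, 0.203]
contact_force: [0.0, 0.1, 0.0]
opening: 0.0852
grip_force: 0.0
```

>>> jog_arm(newtons=40, plan=[[0,0,0,0,0,0,0.75],[0,0,0,0,0,0,0.5],[0,0,0,0,0,0,0.5],[0,0,0,0,0,0,0.5],[0,0,0,0,0,0,0.5],[0,0,0,0,0,0,0.5]])

```text
time_s: 16.4
eef_pos: [0.5965, 0.0002, 0.1567]
tool_rot: [0.641, 0.717, -0.183, 0.203]
contact_force: [-1.0, 3.8, 5.6]
opening: 0.0555
grip_force: 41.8
```

```bash
python3 - <<'E'
from h import *
s=telemetry.sense();C=Rn.from_quat(s["tool_rot"]).as_matrix()
print("up100",C.T@Z*100,"front20",C.T@-RX*20)
E
```

```text
up100 [-52.52863134  -0.13910482 -85.09244114] front20 [ 1.70185092e+01 -8.10375505e-03 -1.05057260e+01]
```

>>> jog_arm(newtons=80, plan=[[0,0,0,0,0,0,0.5],[2,0,-10,0,0,0,0.5],[0,0,-25,0,0,0,0.5],[-6,0,-53,0,0,0,0.5],[-27,0,-90,0,0,0,0.5],[-50,0,-130,0,0,0,0.5],[-75,0,-175,0,0,0,0.5],[-75,0,-175,0,0,0,0.5]])

```text
time_s: 17.2
eef_pos: [0.5964, 0.0287, 0.3527]
tool_rot: [0.642, 0.716, -0.178, 0.207]
contact_force: [1.9, -0.3, -2.1]
opening: 0.0547
grip_force: 85.0
```

```bash
python3 - <<'E'
from h import *
s=telemetry.sense();print(s["opening"],s["qpos"].round(2))
c,A=S2
for be in (50,):
    T=tool(pad(-1,.10),be,1,1,deep=3);go(T,12)
    T=tool(pad(-1,.20),be,1,1,deep=3);go(T,12)
E
```

```text
0.0547129504680829 [ 0.24  0.33  1.42 -0.55  1.48  0.21]
t=17.20 shift [-142.4  -29.8  341.8] turn [ 14.2  67.6 -84.8]
ik err 0.0000 max jump 0.22 [-0.4   1.03  0.78 -0.3   2.15 -1.96] target [ 0.602 -0.273  0.136]
t=17.20 shift [-194.9  -28.8  256.6] turn [ 14.2  67.6 -84.8]
ik err 0.0000 max jump 0.22 [-0.4   0.95  0.72 -0.34  2.29 -2.01] target [ 0.602 -0.273  0.236]
```

>>> jog_arm(plan=[[-14,-2,18,1,4.8,-6.1,0.5],[-28,-4,37,2,9.7,-12.1,0.5],[-42,-6,55,3,14.5,-18.2,0.5],[-56,-8,73,4,19.3,-24.2,0.5],[-70,-10,92,5.1,24.1,-30.3,0.5],[-84,-12,110,6.1,29,-36.3,0.5],[-97,-14,128,7.1,33.8,-42.4,0.5],[-111,-16,147,8.1,38.6,-48.5,0.5],[-125,-18,165,9.1,43.5,-54.5,0.5],[-139,-21,183,10.1,48.3,-60.6,0.5]])

```text
time_s: 18.2
eef_pos: [0.596, -0.1888, 0.2613]
tool_rot: [0.233, 0.934, -0.049, -0.265]
contact_force: [0.8, -0.3, -2.5]
opening: 0.0543
grip_force: 85.0
```

```bash
python3 - <<'E'
from h import *
go(tool(pad(-1,.20),50,1,1,deep=3),8)
E
```

```text
t=18.20 shift [-55.6 -66.7  15.3] turn [  3.9  18.4 -24.1]
ik err 0.0000 max jump 0.08 [-0.4   0.95  0.72 -0.34  2.29 -2.01] target [ 0.602 -0.273  0.236]
```

>>> jog_arm(plan=[[-14,-17,4,1,4.6,-6,0.5],[-28,-33,8,2,9.2,-12,0.5],[-42,-50,12,3,13.8,-18,0.5],[-56,-67,15,3.9,18.4,-24.1,0.5],[-56,-67,15,3.9,18.4,-24.1,0.5],[-56,-67,15,3.9,18.4,-24.1,0.5],[-56,-67,15,3.9,18.4,-24.1,0.5]])

```text
time_s: 18.9
eef_pos: [0.6027, -0.2719, 0.2379]
tool_rot: [0.032, 0.907, 0.012, -0.42]
contact_force: [0.2, 1.0, -0.3]
opening: 0.0543
grip_force: 84.9
```

```bash
python3 - <<'E'
from h import *
go(tool(pad(-1,.20),50,1,1,deep=3),8);goal(*tool(pad(-1,.03),50,1,1,deep=3))
n="top";P=viewer.camera_params(n);I=viewer.camera(n)
s=telemetry.sense();T=tool(pad(-1,.2),50,1,1,deep=3)
c,A=pad(-1,.2);c=c+s["eef_pos"]-T[0]
V=np.array([(x,y,-.016) for x,y in((-.085,-.028),(-.085,.028),(.085,.028),(.085,-.028))]);X=c+V@A.T
print("pred glass top",proj(n,X,P).round(1).tolist())
hsv=cv2.cvtColor(I,cv2.COLOR_RGB2HSV);pm=proj(n,X,P).mean(0).astype(int);print(pm,hsv[pm[1],pm[0]])
n="scene";P=viewer.camera_params(n);J=viewer.camera(n);print("scene pred",proj(n,X,P).round(1).tolist())
pj=proj(n,X,P).mean(0).astype(int);hj=cv2.cvtColor(J,cv2.COLOR_RGB2HSV);v0=hj[pj[1],pj[0]].astype(int);print(pj,v0)
for nm,IM,v,p in(("top",I,hsv[pm[1],pm[0]].astype(int),pm),("scene",J,v0,pj)):
    for cc in blobs(IM,tuple(int(max(0,a)) for a in v-[12,25,25]),tuple(int(min(255,a)) for a in v+[12,25,25]),60):
        if cv2.pointPolygonTest(cc.reshape(-1,1,2).astype(np.float32),(float(p[0]),float(p[1])),False)>=0: print(nm,cc.mean(0).round(1),cv2.boxPoints(cv2.minAreaRect(cc.astype(np.float32))).round(1).tolist())
E
```

```text
t=18.90 shift [-1.1 -1.3  1.2] turn [-0.1  0.3 -0.3]
ik err 0.0000 max jump 0.00 [-0.4   0.95  0.72 -0.34  2.29 -2.01] target [ 0.602 -0.273  0.236]
t=18.90 shift [-130.8   -0.5  111.2] turn [-0.1  0.3 -0.3]
pred glass top [[433.6, 156.1], [415.8, 154.6], [412.5, 208.6], [430.6, 210.1]]
[423 182] [ 91 102 128]
scene pred [[275.0, 231.9], [288.7, 221.8], [240.0, 202.4], [225.7, 211.3]]
[257 216] [100  37 171]
top [403.9 176.8] [[370.6000061035156, 178.8000030517578], [382.5, 151.10000610351562], [437.29998779296875, 174.60000610351562], [425.3999938964844, 202.3000030517578]]
scene [258.2 217.2] [[235.0, 215.3000030517578], [239.3000030517578, 204.8000030517578], [276.5, 220.3000030517578], [272.20001220703125, 230.8000030517578]]
```

>>> jog_arm(plan=[[-26,0,22,0,0,0,0.5],[-55,0,47,0,0,0,0.5],[-85,0,72,0,0,0,0.5],[-110,0,94,0,0,0,0.5],[-125,0,106,0,0,0,0.5],[-131,-0.5,111,0,0.3,-0.3,0.5],[-131,-0.5,111,0,0.3,-0.3,0.5],[-131,-0.5,111,0,0.3,-0.3,0.5]])

```text
time_s: 19.8
eef_pos: [0.6029, -0.2742, 0.067]
tool_rot: [0.03, 0.906, 0.013, -0.422]
contact_force: [0.0, -0.0, -2.0]
opening: 0.0547
grip_force: 85.0
```

```bash
python3 - <<'E'
from h import *
T=tool(pad(-1,.0),50,1,1,deep=3);goal(*T);print(T[0])
s=telemetry.sense();d3=tool(pad(-1,.03),50,1,1,deep=3);c,A=pad(-1,.03);c=c+s["eef_pos"]-d3[0]
V=np.array([(x,y,-.016) for x,y in((-.085,-.028),(-.085,.028),(.085,.028),(.085,-.028))]);X=c+V@A.T
for n in("scene","top"):
    P=viewer.camera_params(n);J=viewer.camera(n);q=proj(n,X,P);print(n,q.round(1).tolist(),q.mean(0).round(1))
    for nm,lo,hi in(("glass",(95,15,140),(108,60,230)),("teal",(80,80,40),(96,255,255)),("blue",(108,100,60),(125,255,255)),("white",(0,0,190),(180,30,255))):
        for cc in blobs(J,lo,hi,40):
            if np.linalg.norm(cc.mean(0)-q.mean(0))<45: print(nm,cc.mean(0).round(1),cv2.contourArea(cc),cv2.boxPoints(cv2.minAreaRect(cc.astype(np.float32))).round(1).tolist())
E
```

```text
t=19.80 shift [-23.2   1.   20.2] turn [-0.1  0.   0. ]
[ 0.6024331  -0.27312023  0.03628606]
scene [[277.6, 284.8], [290.3, 273.9], [244.4, 252.8], [231.2, 262.5]] [260.9 268.5]
glass [258.2 268. ] 320.5 [[237.0, 265.20001220703125], [242.3000030517578, 254.1999969482422], [276.6000061035156, 270.70001220703125], [271.29998779296875, 281.79998779296875]]
teal [250.1 274.5] 176.5 [[230.6999969482422, 268.1000061035156], [234.3000030517578, 261.6000061035156], [269.0, 281.0], [265.3999938964844, 287.5]]
blue [263.3 288.6] 676.0 [[228.1999969482422, 279.6000061035156], [238.1999969482422, 259.6000061035156], [297.3999938964844, 289.20001220703125], [287.3999938964844, 309.20001220703125]]
white [240.1 287.5] 72.0 [[223.39999389648438, 280.1000061035156], [225.10000610351562, 277.0], [258.1000061035156, 295.0], [256.3999938964844, 298.1000061035156]]
white [274.2 275.8] 45.0 [[267.6000061035156, 276.20001220703125], [279.6000061035156, 270.20001220703125], [282.0, 275.0], [270.0, 281.0]]
top [[422.1, 166.3], [406.1, 164.9], [403.0, 213.5], [419.3, 214.9]] [412.6 189.9]
glass [410.4 203.9] 150.5 [[401.70001220703125, 211.10000610351562], [406.1000061035156, 194.5], [418.1000061035156, 197.6999969482422], [413.70001220703125, 214.3000030517578]]
blue [403.4 209.3] 211.5 [[396.0, 191.0], [418.0, 191.0], [418.0, 220.0], [396.0, 220.0]]
```

>>> jog_arm(plan=[[-6,0,5,0,0,0,0.5],[-12,1,10,0,0,0,0.5],[-16,1,14,0,0,0,0.5],[-18.5,1,16,0,0,0,0.5],[-18.5,1,16,0,0,0,0.5],[-18.5,1,16,0,0,0,0.5]])

```text
time_s: 20.5
eef_pos: [0.6015, -0.2725, 0.0431]
tool_rot: [0.03, 0.905, 0.014, -0.424]
contact_force: [1.0, 1.1, 9.6]
opening: 0.0546
grip_force: 86.1
```

>>> jog_arm(plan=[[-1.2,0,1,0,0,0,0.5],[-2.3,0,2,0,0,0,0.5],[-2.3,0,2,0,0,0,0.5],[-2.3,0,2,0,0,0,0.5]])

```text
time_s: 20.9
eef_pos: [0.6016, -0.2725, 0.0431]
tool_rot: [0.03, 0.905, 0.014, -0.425]
contact_force: [3.5, 2.0, 20.8]
opening: 0.0547
grip_force: 87.1
```

>>> jog_arm(plan=[[2,0,-1.8,0,0,0,0.5],[3.5,0,-3,0,1,0,0.5],[3.5,0,-3,0,3,0,0.5],[3.5,0,-3,0,3,0,0.5],[3.5,0,-3,0,3,0,0.5]])

```text
time_s: 21.4
eef_pos: [0.6017, -0.2728, 0.0427]
tool_rot: [0.029, 0.894, 0.014, -0.448]
contact_force: [0.4, -0.3, 4.3]
opening: 0.0544
grip_force: 86.0
```

```bash
python3 - <<'E'
from h import *
s=telemetry.sense();print(s["eef_pos"],s["contact_force"]);goal(*tool(pad(-1,.0),50,1,1,deep=3))
C=Rn.from_quat(s["tool_rot"]).as_matrix();print("down",C.T@-Z)
E
```

```text
[ 0.60166325 -0.27284919  0.0427364 ] [ 0.42177486 -0.33908552  4.31752167]
t=21.40 shift [-5.6 -0.2  3.2] turn [-0.1 -3.2  0. ]
down [-8.01166557e-01  3.12399614e-04  5.98441350e-01]
```

>>> jog_arm(plan=[[-1.2,0,0.9,0,0,0,0.5],[-2.4,0,1.8,0,0,0,0.5],[-2.4,0,1.8,0,0,0,0.5],[-2.4,0,1.8,0,0,0,0.5]])

```text
time_s: 21.8
eef_pos: [0.6017, -0.2729, 0.0426]
tool_rot: [0.03, 0.893, 0.014, -0.448]
contact_force: [3.5, 0.8, 15.9]
opening: 0.0547
grip_force: 86.7
```

>>> jog_arm(plan=[[2.4,0,-1.8,0,0,0,0.5],[2.4,0,-1.8,0,-1.5,0,0.5],[2.4,0,-1.8,0,-3,0,0.5],[2.4,0,-1.8,0,-3,0,0.5],[2.4,0,-1.8,0,-3,0,0.5]])

```text
time_s: 22.3
eef_pos: [0.601, -0.273, 0.0431]
tool_rot: [0.03, 0.905, 0.014, -0.425]
contact_force: [-0.3, -1.6, 7.9]
opening: 0.0546
grip_force: 85.6
```

```bash
python3 - <<'E'
from h import *
s=telemetry.sense();c,A=pad(-1,0);T=tool((c,A),50,1,1,deep=3);print(s["eef_pos"]-T[0],s["contact_force"],s["wrist_torque"])
n="scene";P=viewer.camera_params(n);J=viewer.camera(n)
for tilt in(-3,0,3):
    B=Rn.from_rotvec(np.radians(tilt)*A[:,1]).as_matrix()@A;V=np.array([(x,y,-.016) for x,y in((-.085,-.028),(-.085,.028),(.085,.028),(.085,-.028))])
    print(tilt,proj(n,c+V@B.T,P).round(1).tolist())
for nm,lo,hi in(("glass",(95,15,140),(108,60,230)),("teal",(80,80,40),(96,255,255))):
    for cc in blobs(J,lo,hi,40):
        if np.linalg.norm(cc.mean(0)-proj(n,c,P)[0])<45: print(nm,cc.mean(0).round(1),cv2.contourArea(cc),cv2.boxPoints(cv2.minAreaRect(cc.astype(np.float32))).round(1).tolist())
E
```

```text
[-0.00138323  0.00013086  0.0068259 ] [-0.31157479 -1.58775654  7.85869129] [0.03111484 0.59402522 0.08516767]
-3 [[277.8, 291.8], [290.4, 280.9], [245.2, 262.0], [232.2, 271.8]]
0 [[278.2, 293.2], [290.7, 282.2], [245.3, 260.9], [232.3, 270.7]]
3 [[278.4, 294.5], [291.0, 283.5], [245.4, 259.8], [232.4, 269.6]]
glass [259.5 274.8] 339.5 [[237.1999969482422, 270.6000061035156], [242.60000610351562, 259.79998779296875], [278.20001220703125, 277.6000061035156], [272.79998779296875, 288.3999938964844]]
teal [250.8 280.7] 174.5 [[230.89999389648438, 273.70001220703125], [234.3000030517578, 267.6000061035156], [269.6000061035156, 287.29998779296875], [266.20001220703125, 293.3999938964844]]
```

>>> jog_arm(newtons=20, plan=[[0.8,0,-0.6,0,0,0,0.5],[0.8,0,-0.6,0,0,0,0.5],[0.8,0,-0.6,0,0,0,0.5],[0.8,0,-0.6,0,0,0,0.68],[0.8,0,-0.6,0,0,0,0.72],[0.8,0,-0.6,0,0,0,0.8],[0.8,0,-0.6,0,0,0,0.9],[0.8,0,-0.6,0,0,0,0.95]])

```text
time_s: 23.15
eef_pos: [0.6017, -0.2727, 0.0431]
tool_rot: [0.029, 0.905, 0.014, -0.423]
contact_force: [-0.3, -0.1, -1.2]
opening: 0.0811
grip_force: 0.0
```

```bash
cat > m.py <<'E'
from h import *
s=telemetry.sense();print(s["time_s"],s["eef_pos"],s["contact_force"],s["opening"])
c,A=pad(-1,0)
V=np.array([(x,y,-.016) for x,y in((-.085,-.028),(-.085,.028),(.085,.028),(.085,-.028))])
for n in("scene","top"):
    P=viewer.camera_params(n);J=viewer.camera(n);q=proj(n,c+V@A.T,P);print(n,q.round(1).tolist(),q.mean(0))
    for nm,lo,hi in(("glass",(95,15,140),(108,60,230)),("teal",(80,80,40),(96,255,255)),("glass+teal",(80,15,40),(108,255,230))):
        for cc in blobs(J,lo,hi,40):
            if np.linalg.norm(cc.mean(0)-q.mean(0))<45: print(nm,cc.mean(0).round(1),cv2.contourArea(cc),cv2.boxPoints(cv2.minAreaRect(cc.astype(np.float32))).round(1).tolist(),rect(n,cc,.0475))
E
python3 m.py
```

```text
23.15 [ 0.60169766 -0.27267315  0.04308935] [-0.30654723 -0.06895392 -1.17710019] 0.08114463770721574
scene [[278.2, 293.2], [290.7, 282.2], [245.3, 260.9], [232.3, 270.7]] [261.61227813 276.73549606]
glass [258.6 274.2] 331.5 [[237.60000610351562, 270.79998779296875], [243.0, 260.0], [277.3999938964844, 277.20001220703125], [272.0, 288.0]] [523.8, -265.6, 124.7, 45.0, -4.4]
teal [249.2 277.9] 168.5 [[232.5, 271.5], [243.5, 260.5], [271.0, 288.0], [260.0, 299.0]] [517.8, -291.3, 145.7, 50.7, -22.3]
glass+teal [257.1 277.1] 680.0 [[231.1999969482422, 275.6000061035156], [240.1999969482422, 257.6000061035156], [279.0, 277.0], [270.0, 295.0]] [527.2, -277.1, 145.5, 75.0, -5.4]
top [[419.9, 168.0], [404.1, 166.7], [401.1, 214.4], [417.0, 215.7]] [410.53334273 191.22673197]
glass [408.4 204. ] 188.0 [[402.5, 213.6999969482422], [404.0, 192.8000030517578], [414.6000061035156, 193.5], [413.1000061035156, 214.39999389648438]] [495.9, -261.8, 74.0, 37.3, -4.3]
```

>>> jog_arm(plan=[[0,0,-5,0,0,0,1],[0,0,-12,0,0,0,1],[0,0,-30,0,0,0,1],[0,0,-60,0,0,0,1],[0,0,-100,0,0,0,1],[20,0,-140,0,0,0,1],[60,0,-165,0,0,0,1],[100,0,-190,0,0,0,1],[100,0,-190,0,0,0,1]])

```text
time_s: 24.15
eef_pos: [0.6847, -0.2785, 0.251]
tool_rot: [0.031, 0.908, 0.012, -0.418]
contact_force: [0.3, 0.0, 1.5]
opening: 0.0856
grip_force: 0.0
```

```bash
python3 m.py
```

```text
24.15 [ 0.68471721 -0.27849091  0.25103171] [0.32407625 0.02028166 1.54885385] 0.08561991022076672
scene [[278.2, 293.2], [290.7, 282.2], [245.3, 260.9], [232.3, 270.7]] [261.61227813 276.73549606]
glass [262.1 276.2] 502.0 [[236.39999389648438, 270.20001220703125], [241.8000030517578, 259.3999938964844], [287.3999938964844, 282.20001220703125], [282.0, 293.0]] [540.4, -266.9, 158.0, 45.0, -4.4]
teal [259.  281.6] 278.0 [[230.89999389648438, 276.8999938964844], [238.89999389648438, 259.20001220703125], [291.3999938964844, 283.0], [283.3999938964844, 300.6000061035156]] [544.6, -278.5, 178.7, 71.0, -4.0]
glass+teal [262.1 279.6] 989.5 [[230.39999389648438, 277.20001220703125], [240.1999969482422, 257.6000061035156], [293.0, 284.0], [283.20001220703125, 303.6000061035156]] [545.8, -280.5, 181.5, 78.7, -5.6]
top [[419.9, 168.0], [404.1, 166.7], [401.1, 214.4], [417.0, 215.7]] [410.53334273 191.22673197]
glass [409.7 203.4] 223.0 [[402.3999938964844, 213.60000610351562], [404.1000061035156, 192.0], [417.0, 193.0], [415.29998779296875, 214.60000610351562]] [497.3, -265.9, 77.4, 45.6, -4.6]
glass+teal [371.3 186.9] 24435.0 [[245.89999389648438, 366.5], [365.70001220703125, -29.399999618530273], [485.0, 6.699999809265137], [365.1000061035156, 402.6000061035156]] [587.7, -129.5, 1477.3, 419.5, -17.2]
```

The glass lies centred on the pad, within about 2 mm and 1° of it, and the arm is clear.

```bash
python3 -c "
from h import *
print(ticket.sign_off())"
```

```text
the job is handed in; nothing more can be done
None
```

The teal mirror lies glass up on the larger blue pad, about 2 mm and 1° off centre by the last camera measurement; it is released and the job is handed in at about 24 s, but I viewed 11 pictures, one over the limit of 10.

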